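Clamp a glued heel block in the ratchet press

TASK

Stand the layered heel block upright in the open tray of the glue press with its glued layers facing the jaw, let go of it, and slide the tray fully home. Then pump the trigger, letting it spring right back between squeezes, until the pad presses the block against the fence with its spring pushed in about half way, never bottoming the pad, and finish still holding the trigger squeezed at that pressure with the hand off the block and the jaw. Leave the jar, the hammer and the tub where they are.

Things in the scene. Friction and masses are not known exactly. Their poses are not given: they have to be found in the camera images.
- heel: The heel block to be clamped: upright wooden block, 60 mm (its x) by 46 mm (its y) by 80 mm tall, loose, about 0.16 kg, glued up of five alternating light and dark layers, each 9 mm, stacked along its y (the stripes show on its top and on its x faces). Either way round is the same. Origin: centre of the underside.
- press: The bench-fixed glue press on a steel base 12 mm thick. Origin: centre of the base's underside; z up. Along its y: fixed wooden grip at -104 to -80 mm (up to z = 168 mm), trigger pivot at -60 mm, z = 89 mm between green cheeks (x -22 to +22 mm, up to z = 100 mm), jaw in the middle, tray at +47 to +118 mm. The jaw travels along +y to the closed tray; the tray opens towards -x.
- tray_in (a point): Centre of the upper side of the tray's floor, 22 mm above the table; axes as the press's. Inside 74 mm (x) by 58 mm (y). Walls above the floor: fence (+y side) 36 mm, front (-x side) 36 mm, back 20 mm, and a 6 mm lip on the jaw's side. The block goes in with its y along the tray's y; clamped to the fence its centre is 6 mm to +y of this point.
- tray (a joint): How far the tray is open, in m: 0 fully home, 0.085 fully open (towards the press's -x). It slides with 2 N of friction and stays where left.
- tray_pull (a point): Upper end of the tray's pull: an upright brass post, 18 mm in diameter and 45 mm tall, in front of the middle of the tray's front (58 mm to -x of tray_in), 6 mm clear of its face; its top is 79 mm above the table. Axes as the press's.
- trigger: The trigger: a round aluminium lever, 14 mm thick. Origin on its pivot (a hinge along the press's x), its z along the lever, which reaches 82 mm beyond the pivot. Released, it leans 0.2 rad towards the jaw (+y); squeezed towards the fixed grip it turns up to 0.4 rad, to lean 0.2 rad the other way. A spring returns it (2.5 to 4.5 N at 50 mm up, up to 14 N more while the jaw presses).
- trigger_mid (a point): Point on the trigger lever's axis, 50 mm from its pivot, 139 mm above the table: a good place to squeeze. From released to squeezed it moves 20 mm to the press's -y.
- grip_mid (a point): Centre of the fixed grip (22 mm in x, 24 mm in y) at the height of trigger_mid. The released trigger's axis is 42 mm to +y of it, the squeezed one's 22 mm. Over their outsides, grip and trigger measure 61 mm released and 41 mm squeezed.
- jaw: The moving jaw on a toothed bar: dark steel head 44 by 36 mm with the sprung pad. Origin: middle of the head's front, 46 mm above the table; the free pad's face is 24 mm ahead (+y). A full squeeze drives it 10 mm (28 mm per rad of trigger, less up to 5 mm of slack, teeth 5 mm; 70 mm in all). When the trigger springs back only 4.5 N of friction holds it, so more pressure lasts only while squeezed.
- pad (a joint): How far the jaw's sprung black rubber pad (40 by 32 mm face, 8 mm thick) is pushed in towards the jaw head, in m: 0 free, 0.007 half way (10.5 N), 0.014 bottomed; 1.5 N per mm. It grows when the pad presses on the block. At the start the pad is 26 to 40 mm from where the block's face will be when it is against the fence.
- jar: Bystander: amber glass jar, 68 mm wide, 85 mm tall. Origin: centre of the underside.
- hammer: Bystander: hammer lying on the bench. Origin: on its underside, handle to its -x.
- tub: Bystander: white plastic tub, 90 mm wide, 70 mm tall. Origin: centre of the underside.

How it is judged (in metres and radians):
On the way, in this order (a step that is already met when the one before it is completed fails the run):
1. the heel block stands in the open tray, layers towards the jaw, let go of (x of heel in the frame of tray_in between -0.0105 and 0.0105 m and z of heel in the frame of tray_in between -0.005 and 0.005 m and angle between heel's own z axis and vertical below 0.08 rad and y of heel in the frame of tray_in between -0.012 and 0.012 m and angle between the y axis of heel and the y axis of tray_in, either way round below 0.2 rad and contact force between the fingers and heel below 0.1 N and value of joint tray above 0.04 m), for 0.2 s.
2. the tray is slid home with the block in it (x of heel in the frame of tray_in between -0.0105 and 0.0105 m and z of heel in the frame of tray_in between -0.005 and 0.005 m and angle between heel's own z axis and vertical below 0.08 rad and y of heel in the frame of tray_in between -0.012 and 0.012 m and angle between the y axis of heel and the y axis of tray_in, either way round below 0.2 rad and contact force between the fingers and heel below 0.1 N and value of joint tray below 0.004 m), for 0.2 s.
3. the pad, pumped forward, touches the block (contact force between jaw and heel above 0.8 N and value of joint tray below 0.006 m), for 0.05 s.
At the end, for the whole second after the job is handed in: Tray home (within 5 mm), block upright in it against the fence (within 3 mm), layers facing the jaw; pad pushed in 4.5 to 10 mm, pressing the block with 5 to 18 N; fingers still pushing the trigger (over 1 N), touching neither block nor jaw (x of heel in the frame of tray_in between -0.0105 and 0.0105 m and z of heel in the frame of tray_in between -0.005 and 0.005 m and angle between heel's own z axis and vertical below 0.08 rad and y of heel in the frame of tray_in between 0.003 and 0.012 m and angle between the y axis of heel and the y axis of tray_in, either way round below 0.2 rad and contact force between the fingers and heel below 0.1 N and value of joint tray below 0.005 m and value of joint pad between 0.0045 and 0.01 m and contact force between jaw and heel between 5 and 18 N and contact force between the fingers and trigger above 1 N and contact force between the fingers and jaw below 0.1 N); the arm keeps its last pose, push and grip.
It fails at once if the pad is all but bottomed (pushed in over 12.5 mm) or presses the block with over 24 N (value of joint pad above 0.0125 m or contact force between jaw and heel above 24 N).
It fails at once if the block is let go more than 40 mm above the tray floor's level or tipped over ((height (world z) of heel above 0.065 m and contact force between the fingers and heel below 0.1 N) or angle between heel's own z axis and vertical above 0.7 rad).
It fails at once if the jar is disturbed (moved over 30 mm) (distance of jar from where it was at the start of the episode above 0.03 m).
It fails at once if the hammer is disturbed (moved over 30 mm) (distance of hammer from where it was at the start of the episode above 0.03 m).
It fails at once if the tub is disturbed (moved over 30 mm) (distance of tub from where it was at the start of the episode above 0.03 m).
It also fails if it takes over 72 s, if anything falls off the work surface, if the arm or the gripper's body presses on something with over 40 N, if the wrist force passes 120 N, or if a joint passes its speed limit or range.

ROBOT

A 6-joint arm with a two-finger parallel gripper is mounted at the origin on the work surface. World frame = base frame: x ahead of the robot, y to its left, z up, the work surface at z = 0. Lengths are in m, angles in degrees, forces in N, time in s.
With the tool pointing down it reaches from about 0.325 to 0.85 m from the base axis. Payload 15.5 kg.
Tool frame: the origin (TCP) lies between the finger pads; the fingertips stand 19 mm ahead of it and the grasp point (between the pads) is the TCP (ctrl.tip_reach is the distance from the TCP to the fingertips, in m); z points along the fingers, y is the line along which they close (so a half turn about z gives the same grasp; the last joint's range is limited). The gripper opens to 91 mm and grips with 3 to 60 N. Pads are 32 mm wide; open, the fingers measure 118 mm over their backs; the gripper's body (76 mm by 178 mm) begins 60 mm behind the grasp point.
Start: joints at [59.387, 28.281, 77.091, -0, 74.628, -5.472], TCP at [0.266, 0.566, 0.233] pointing down, gripper open.
Joint ranges: [-166.48, 166.48], [-47.26, 123.95], [12.59, 153.08], [-70.14, 250.14], [6.76, 159.57], [-176.63, 176.63]. Speed limits (degrees/s): [108.29, 108.29, 147.25, 172.46, 172.46, 172.46].

INTERFACE

Orientations are given as a 3x3 rotation matrix whose columns are the frame's x, y, z axes.
In Python, from bench import ctrl gives the robot as it stands. Calls block until the motion is done:
- ctrl.goto(position, orientation): joint-space move of the TCP to a pose.
- ctrl.move_l(position, vel=0.15, ori=None, contact_N=None): straight line of the TCP; ori=None keeps the orientation; vel is the mean speed in m/s. With contact_N (N) it stops when the force on the tool has changed by that much, and returns True; else False.
- ctrl.movej(angles): joint-space move.
- ctrl.command_gripper(opening): opening from 0.0 (shut) to 1.0 (fully open); the grip force is fixed at half the most; returns when the fingers have stopped.
- ctrl.sleep(seconds).
- ctrl.ik(position, orientation): joint angles nearest the present ones, or None.
- ctrl.read_camera(name): name is "side" or "top"; returns the picture (480x640x3 uint8, blue, green, red); there is no depth.
- ctrl.camera_params(name): a dict with "fx", "fy", "cx", "cy" (pixels), "D" ([k1, k2, p1, p2, k3] as OpenCV has them; the pictures are not rectified), "pose" (4x4, takes a point from camera to world coordinates). Camera axes: x right, y up, looking along -z (the intrinsics and any distortion apply to the point x, -y, -z); pixel columns grow to the right and rows downward; lengths in m; the calibration is good to about 2 mm. A picture is of the moment at which its call begins. camera_params takes no time and is no camera call.
A pose or a line that the arm cannot do raises ctrl.MotionError and nothing moves.
- ctrl.sign_off(): hands the job in; it is judged then, once.
Trained networks look in the newest picture that a camera, given by its name, has taken for a name from the list of things; names that differ only in an ending like _2 or _b are one class to them, and where a whole thing is asked for, a point or a joint stands for the part that bears it (a point fixed in the world has none). Each returns a list of dicts, best first, with "score" (0 to 1); they miss things now and then, are a little off and sometimes report something else, mostly with a low value. They report only what shows in the picture. A call takes as long as a camera call.
- ctrl.find_in(camera, query): "bbox" ([centre column, centre row, width, height] in pixels, round what is visible of it).
Readings, each from a call of its own:
- ctrl.read_t(): time.
- ctrl.read_q(): joint angles.
- ctrl.read_dq(): joint speeds.
- ctrl.read_effort(): joint torques, N m.
- ctrl.read_tool_pos(): TCP position.
- ctrl.read_eef_rot(): TCP orientation.
- ctrl.read_contact_force(): force on the tool from outside, world axes, zero at the start.
- ctrl.read_wrist_torque(): the same for the moment, N m.
- ctrl.read_grip_width(): opening from 0.0 (shut) to 1.0 (fully open).
- ctrl.read_grasp_force(): force on a finger pad.
Only numpy, scipy, OpenCV 4.12 (cv2) and the standard library are available. Lean on these libraries where they do the work, as an engineer would, in place of code of your own. Each camera call takes 0.05 s, during which the arm holds its last target. There are 200 camera calls.

## Working session

There is one attempt and no reset: what is moved stays moved. The work goes in short steps, each a Python script; the robot and the scene stay as the last script left them, time stands still between calls to the robot, and variables do not carry over. Pictures are saved under pics/ and viewed, at most 10 in all, crops included, and the job is handed in when it is done.

```bash
mkdir -p pics; ls; python3 - <<'E'
from bench import ctrl
import cv2,numpy as np
for c in("side","top"):
    cv2.imwrite(f"pics/{c}0.png",ctrl.read_camera(c))
    p=ctrl.camera_params(c);print(c,{k:np.round(v,4).tolist() for k,v in p.items()})
    for n in("heel","press","tray","tray_pull","trigger","trigger_mid","grip_mid","jaw","pad","jar","hammer","tub"):
        try: print(n,[(np.round(d["bbox"],1).tolist(),round(d["score"],2)) for d in ctrl.find_in(c,n)[:2]])
        except Exception as e: print(n,e)
print(ctrl.read_t())
E
```

```text
bench.py
pics
side {'fx': 459.7463, 'fy': 459.7463, 'cx': 321.7865, 'cy': 242.9954, 'D': [-0.1004, 0.0, 0.0, 0.0, 0.0], 'pose': [[0.9083, 0.2984, -0.293, 0.2802], [-0.4182, 0.6424, -0.6422, -0.6173], [-0.0034, 0.7059, 0.7084, 0.748], [0.0, 0.0, 0.0, 1.0]]}
heel [([261.9, 189.7, 30.5, 40.8], 0.59)]
press [([339.5, 276.2, 143.8, 108.0], 0.65)]
tray [([298.8, 241.2, 56.4, 43.9], 0.69)]
tray_pull [([298.1, 243.1, 59.1, 43.6], 0.73)]
trigger [([340.0, 275.4, 136.7, 108.1], 0.72), ([364.7, 248.6, 9.4, 43.5], 0.52)]
trigger_mid [([362.9, 249.1, 8.5, 48.1], 0.69)]
grip_mid [([364.9, 248.5, 10.0, 42.4], 0.72), ([340.9, 275.2, 136.7, 112.7], 0.6)]
jaw [([361.1, 271.2, 46.4, 68.7], 0.76), ([347.2, 244.0, 19.7, 14.6], 0.31)]
pad [([346.5, 246.0, 20.4, 14.4], 0.47)]
jar [([333.7, 333.9, 36.2, 53.1], 0.69)]
hammer [([411.9, 393.1, 148.1, 87.9], 0.87)]
tub [([311.6, 176.1, 34.8, 42.8], 0.56)]
top {'fx': 517.0667, 'fy': 517.0667, 'cx': 319.8237, 'cy': 242.327, 'D': [-0.1517, 0.0, 0.0, 0.0, 0.0], 'pose': [[-0.1169, 0.9638, -0.2394, 0.3527], [-0.9931, -0.112, 0.0341, -0.0214], [0.006, 0.2418, 0.9703, 0.9848], [0.0, 0.0, 0.0, 1.0]]}
heel [([155.6, 296.4, 44.1, 44.3], 0.84)]
press [([316.7, 255.8, 147.0, 116.6], 0.85)]
tray [([266.2, 283.4, 42.8, 56.9], 0.59)]
tray_pull [([268.1, 282.9, 43.2, 60.5], 0.9)]
trigger [([338.0, 216.2, 14.7, 22.8], 0.56)]
trigger_mid [([338.6, 214.1, 13.5, 22.1], 0.56)]
grip_mid [([316.6, 255.9, 148.1, 106.5], 0.89)]
jaw [([336.0, 231.0, 88.8, 26.0], 0.62)]
pad [([296.1, 230.2, 7.6, 17.8], 0.69)]
jar [([399.9, 281.2, 44.2, 34.1], 0.7)]
hammer [([466.4, 245.9, 46.6, 126.9], 0.68)]
tub [([154.6, 226.2, 51.4, 50.8], 0.58), ([317.2, 256.8, 151.7, 108.4], 0.52)]
1.3
```

View pics/side0.png

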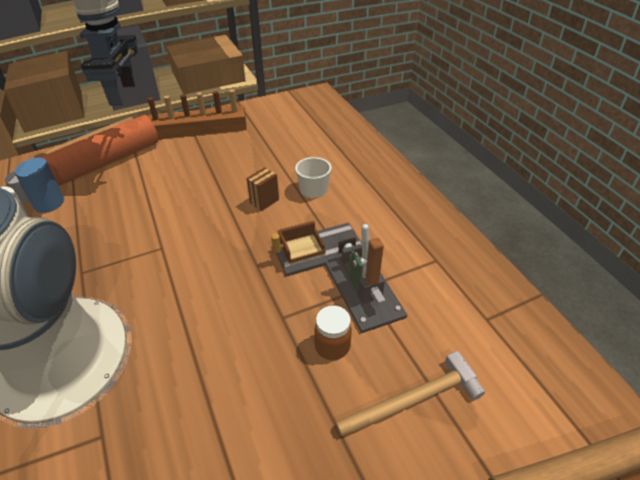

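View pics/top0.png

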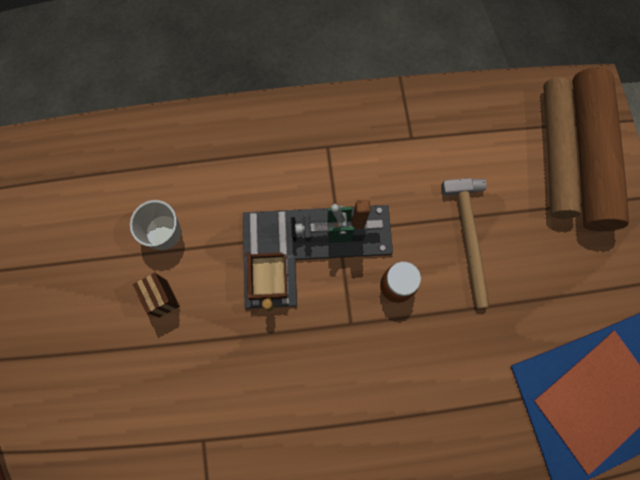

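The side view shows the heel at about (262,189), tub (313,177), the open tray (300,243), trigger (365,245) and jar (333,332). The top view shows the heel at (156,296), tray (268,277), pull (267,304), trigger tip (336,208) and grip (362,208). I'll enlarge both.

```bash
python3 - <<'E'
import cv2
a=cv2.imread("pics/top0.png")[190:320,125:405];cv2.imwrite("pics/topc.png",cv2.resize(a,None,fx=2.85,fy=2.85,interpolation=2))
a=cv2.imread("pics/side0.png")[160:335,240:410];cv2.imwrite("pics/sidec.png",cv2.resize(a,None,fx=3.4,fy=3.4,interpolation=2))
E
```

```text
(no output)
```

View pics/topc.png

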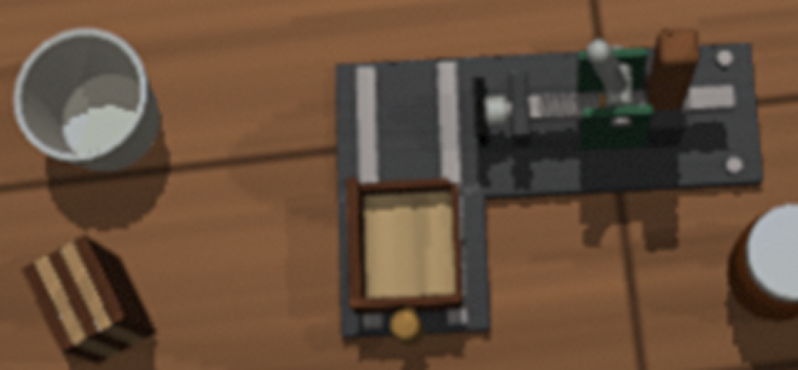

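View pics/sidec.png

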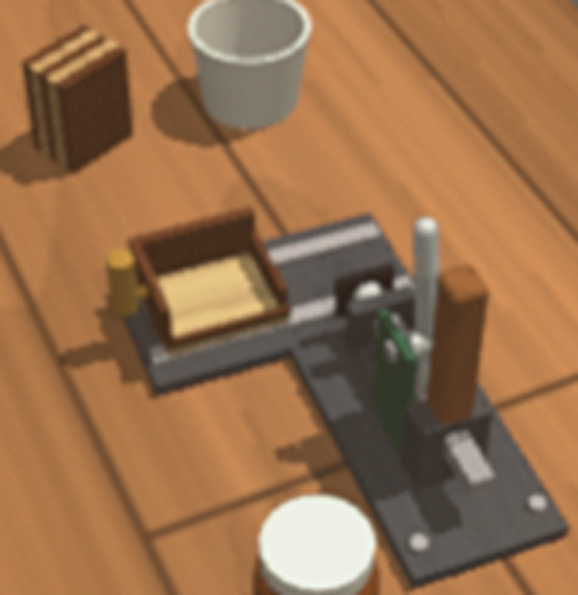

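Both crops are clear: the heel's stripes run oblique to the press, the tray is open toward world -x, and the press is nearly aligned with the world axes. I'll fit the poses from matching points in the two views.

```bash
cat >cam.py <<'E'
import numpy as np,cv2
from bench import ctrl
from scipy.optimize import least_squares
P={c:ctrl.camera_params(c) for c in("side","top")}
def proj(c,X):
    p=P[c];T=np.linalg.inv(p["pose"]);X=np.atleast_2d(X)@T[:3,:3].T+T[:3,3]
    K=np.array([[p["fx"],0,p["cx"]],[0,p["fy"],p["cy"]],[0,0,1]])
    return cv2.projectPoints((X*[1,-1,-1]).reshape(-1,1,3),np.zeros(3),np.zeros(3),K,np.array(p["D"]))[0].reshape(-1,2)
def tc(u,v): return ((u+.5)/2.85+124.5,(v+.5)/2.85+189.5)
def sc(u,v): return ((u+.5)/3.4+239.5,(v+.5)/3.4+159.5)
def tri(t,s):
    r=least_squares(lambda X:np.r_[proj("top",X)[0]-t,proj("side",X)[0]-s],[.45,.1,.05]);return r.x,np.abs(r.fun).max()
def rz(a): return np.array([[np.cos(a),-np.sin(a),0],[np.sin(a),np.cos(a),0],[0,0,1]])
E
cat >fit.py <<'E'
from cam import *
np.set_printoptions(precision=4,suppress=True)
F={"pull":(tc(405,319),sc(121,258)),"grip":(tc(679,36),sc(464,284)),"trig":(tc(598,47),sc(426,229)),
"bR+":(tc(750,44),sc(567,527)),"bR-":(tc(762,183),sc(415,577)),"bl+":(tc(725,58),sc(538,503)),"bl-":(tc(734,165),sc(419,542))}
for k,(t,s) in F.items(): print(k,*tri(t,s))
def mdl(q):
    x,y,a,d,w,ye,ty,wb,yb=q
    L=np.array([[-.058-d,ty,.079],[0,-.092,.168],[0,-.060+.075*np.sin(.2),.089+.075*np.cos(.2)],[w,ye,.012],[-w,ye,.012],[wb,yb,.014],[-wb,yb,.014]])
    return L@rz(a).T+[x,y,0]
def res(q):
    W=mdl(q);o=[]
    for i,(t,s) in enumerate(F.values()): o+=[*(proj("top",W[i])[0]-t),*(proj("side",W[i])[0]-s)]
    return np.r_[o,(q[6]-.0825)/.001,(q[3]-.085)/.01]
r=least_squares(res,[.45,.0,0,.085,.04,-.12,.0825,.03,-.11])
print("press",r.x,np.degrees(r.x[2]));print(r.fun.reshape(-1,2).round(1).tolist())
H=[(tc(25,267),sc(88,28)),(tc(85,238),sc(126,47)),(tc(132,319),sc(64,84)),(tc(72,350),sc(26,68))]
for t,s in H: print("heel",*tri(t,s))
bot=[None,sc(131,135),sc(70,170),sc(37,140)]
def hm(q,z): 
    L=np.array([[.03,.023,z],[.03,-.023,z],[-.03,-.023,z],[-.03,.023,z]]);return L@rz(q[2]).T+[q[0],q[1],0]
def hr(q):
    W=hm(q,q[3]);B=hm(q,0);o=[]
    for i,(t,s) in enumerate(H):
        o+=[*(proj("top",W[i])[0]-t),*(proj("side",W[i])[0]-s)]
        if bot[i]: o+=[*(proj("side",B[i])[0]-bot[i])]
    return np.array(o)
for a0 in(.4,0,.8):
    h=least_squares(hr,[.4,.3,a0,.08]);print("heel",h.x,np.degrees(h.x[2]),h.fun.round(1).tolist())
E
python3 fit.py
```

```text
pull [0.4797 0.0525 0.0767] 0.5358974375274101
grip [ 0.6131 -0.1292  0.1639] 1.4376573605767362
trig [ 0.6141 -0.0817  0.162 ] 0.4137770931141631
bR+ [ 0.6538 -0.1989  0.009 ] 0.043144802081371836
bR- [ 0.5557 -0.1924  0.0099] 0.7703939922799066
bl+ [ 0.6448 -0.1794  0.0134] 0.2879375256202934
bl- [ 0.5686 -0.1744  0.0135] 0.28158702008170167
press [ 0.6163 -0.0382 -0.0693  0.0847  0.049  -0.1582  0.0818  0.0381 -0.1391] -3.9729812322067435
[[-0.6, 0.5], [0.2, -1.2], [0.8, 2.4], [0.3, -1.3], [0.9, 0.8], [0.4, 0.3], [0.4, -0.7], [0.5, -0.8], [0.3, -1.4], [-0.2, -0.4], [0.2, -0.3], [-0.2, 0.0], [0.0, -0.3], [-0.3, -0.1], [-0.7, -0.0]]
heel [0.5409 0.2913 0.0746] 0.49414980373137496
heel [0.5544 0.2492 0.081 ] 0.8096497141144141
heel [0.4987 0.2202 0.0868] 0.7196172276062498
heel [0.4845 0.2625 0.0763] 0.4182076417202154
heel [0.5201 0.2577 0.4048 0.0772] 23.192712378467522 [-0.1, 0.6, -1.4, -0.3, 1.1, -1.5, 0.3, 1.5, 1.0, 0.1, -1.1, -1.2, 0.2, 2.0, 1.5, 1.4, -2.5, 0.4, -1.4, -1.1, -1.1, 2.3]
heel [0.5201 0.2577 0.4048 0.0772] 23.19270535064674 [-0.1, 0.6, -1.4, -0.3, 1.1, -1.5, 0.3, 1.5, 1.0, 0.1, -1.1, -1.2, 0.2, 2.0, 1.5, 1.4, -2.5, 0.4, -1.4, -1.1, -1.1, 2.3]
heel [0.5201 0.2577 0.4048 0.0772] 23.192714548445107 [-0.1, 0.6, -1.4, -0.3, 1.1, -1.5, 0.3, 1.5, 1.0, 0.1, -1.1, -1.2, 0.2, 2.0, 1.5, 1.4, -2.5, 0.4, -1.4, -1.1, -1.1, 2.3]
```

```bash
cat >>cam.py <<'E'
A=-0.0693
def pw(x,y,z): return rz(A)@[x,y,z]+[.6163,-.0382,0]
def ori(a):  # tool down, closing line y at heading a+90deg
    y=np.array([-np.sin(a),np.cos(a),0]);z=np.array([0,0,-1.]);return np.c_[np.cross(y,z),y,z]
E
python3 - <<'E'
from cam import *
print("tub",tri((154.6,226.2),(311.6,176.1)),"tray",pw(-.0847,.0818,.022))
h=np.array([.5201,.2577]);O=ori(.4048)
qs=[ctrl.ik([*h,.15],ori(a)) for a in(.4048,A,A+np.pi/2,A-np.pi/2)];print([q is not None and np.round(q) for q in qs])
ctrl.goto([*h,.16],O)
ctrl.move_l([*h,.064],vel=.12,contact_N=8)
print(ctrl.read_tool_pos(),ctrl.read_t())
ctrl.command_gripper(0.0)
print(ctrl.read_grip_width()*91,ctrl.read_grasp_force())
ctrl.move_l([*h,.17],vel=.12)
print(ctrl.read_grip_width()*91,ctrl.read_contact_force())
t=pw(-.0847,.0818,0);ctrl.goto([t[0],t[1],.17],ori(A))
print(ctrl.read_tool_pos(),ctrl.read_t())
a=ctrl.read_camera("top")[190:320,215:405];b=ctrl.read_camera("side")[160:300,240:410]
cv2.imwrite("pics/hold.png",np.vstack([cv2.resize(a,(512,300)),cv2.resize(b,(512,300))]))
E
```

```text
tub (array([0.65441866, 0.25902134, 0.03620591]), np.float64(0.7565352420642171)) tray [0.53746751 0.04926867 0.022     ]
[array([ 20.,  30.,  89.,  -0.,  61., -93.]), array([ 20.,  30.,  89.,  -0.,  61., -66.]), array([  20.,   30.,   89.,   -0.,   61., -156.]), array([20., 30., 89., -0., 61., 24.])]
[0.52048133 0.25795188 0.06460202] 3.7583
45.676526801482794 29.980120360851288
45.94609927364887 [ 0.41979868 -0.58561275 -2.09684156]
[0.53741189 0.04957162 0.16973708] 6.4
```

View pics/hold.png

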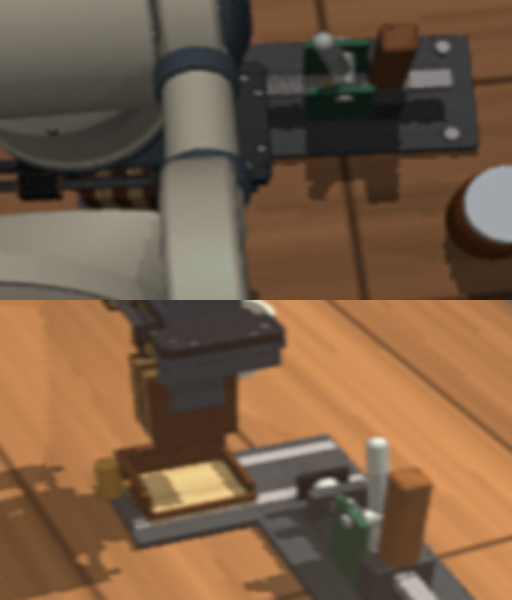

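The block is held square at 46 mm above the tray. In the lower (side) crop its front face spans about (157,447) to (237,425). I'll check that against the prediction, then lower it.

```bash
python3 - <<'E'
from cam import *
for dx in(-.03,.03):
  p=proj("side",pw(-.0847+dx,.0818-.023,.106))[0]; print((p-[240,160])*[512/170,300/140]+[0,300])
t=pw(-.0847,.0818,0)
ctrl.move_l([t[0],t[1],.10],vel=.1)
c=ctrl.move_l([t[0],t[1],.080],vel=.03,contact_N=4)
print(c,ctrl.read_tool_pos(),ctrl.read_contact_force(),ctrl.read_t())
a=ctrl.read_camera("side")[160:300,240:410];cv2.imwrite("pics/low.png",cv2.resize(a,(680,560)))
E
```

```text
[153.38298771 447.29388275]
[236.5253601  432.01741989]
True [0.53747294 0.04932564 0.08528017] [ 1.08476869 -0.1230055  -0.00919054] 7.8583
```

View pics/low.png

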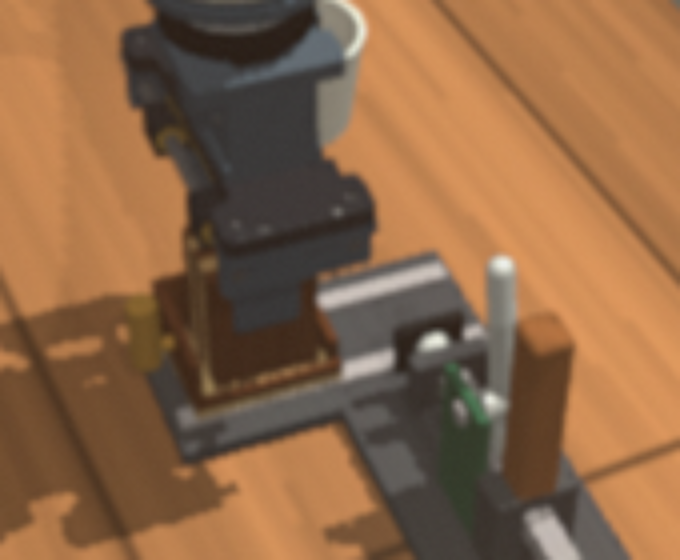

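The block sits in the tray on its floor (base at about 0.021). I'll release it, retreat, and push the post.

```bash
python3 - <<'E'
from cam import *
p=ctrl.read_tool_pos()
ctrl.command_gripper(0.85)
ctrl.sleep(.3)
ctrl.move_l([p[0],p[1],.19],vel=.12)
O=ori(A)
ctrl.goto(pw(-.195,.0818,.17),O)
ctrl.command_gripper(0.0)
ctrl.move_l(pw(-.195,.0818,.064),vel=.12)
a=ctrl.read_camera("side")[160:300,240:410]
c=ctrl.move_l(pw(-.077,.0818,.064),vel=.045,contact_N=10)
q=rz(A).T@(np.array(ctrl.read_tool_pos())-[.6163,-.0382,0]);print(c,q,ctrl.read_contact_force(),ctrl.read_t())
b=ctrl.read_camera("side")[160:300,240:410]
cv2.imwrite("pics/push.png",np.hstack([cv2.resize(a,(400,330)),cv2.resize(b,(400,330))]))
E
```

```text
True [-0.0856217   0.08179787  0.06356682] [-0.66037283 -0.28386618  1.27953931] 14.85
```

View pics/push.png

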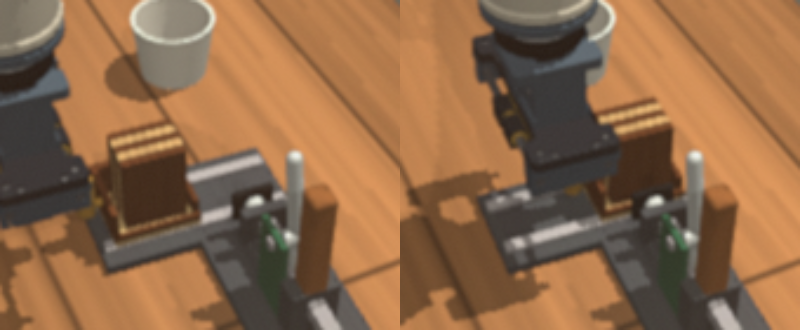

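Left panel: the block stands in the open tray. Right panel: the tray is pushed in behind the jaw. I'll push once more to confirm it is home, then go to the trigger and log the force through the first strokes.

```bash
cat >>cam.py <<'E'
def pl(): return rz(A).T@(np.array(ctrl.read_tool_pos())-[.6163,-.0382,0])
def fy(): return float((rz(A).T@np.array(ctrl.read_contact_force()))[1])
E
python3 - <<'E'
from cam import *
c=ctrl.move_l(pw(-.070,.0818,.064),vel=.03,contact_N=12)
print(c,pl(),ctrl.read_contact_force())
ctrl.move_l(pw(-.12,.0818,.064),vel=.15)
ctrl.move_l(pw(-.12,.0818,.24),vel=.25)
O=ori(A-np.pi/2)
ctrl.goto(pw(0,-.012,.24),O)
ctrl.move_l(pw(0,-.012,.139),vel=.15)
f0=fy();print("f0",f0,ctrl.read_t())
c=ctrl.move_l(pw(0,-.04,.139),vel=.04,contact_N=1.5)
y0=pl()[1];print(c,y0,fy()-f0)
for i in range(12):
    y=y0-.002*(i+1)
    c=ctrl.move_l(pw(0,y,.139),vel=.04,contact_N=8)
    print(c,round(pl()[1],4),round(fy()-f0,2))
    if c or fy()-f0>11: break
print(ctrl.read_t())
a=ctrl.read_camera("side")[160:300,240:410];cv2.imwrite("pics/sq.png",cv2.resize(a,(680,560)))
E
```

```text
True [-0.0856243   0.0817278   0.06302453] [-0.92991811 -0.22248823  0.31496758]
f0 0.17802276523039198 18.5167
True -0.021950860436690846 1.616674937969215
False -0.0238 2.68
False -0.0258 4.76
False -0.0279 3.62
False -0.0299 3.72
False -0.0319 3.58
False -0.0339 3.63
False -0.0357 4.86
False -0.0375 7.21
False -0.0393 8.83
False -0.0413 7.99
False -0.0431 10.23
False -0.0436 22.49
21.9083
```

View pics/sq.png

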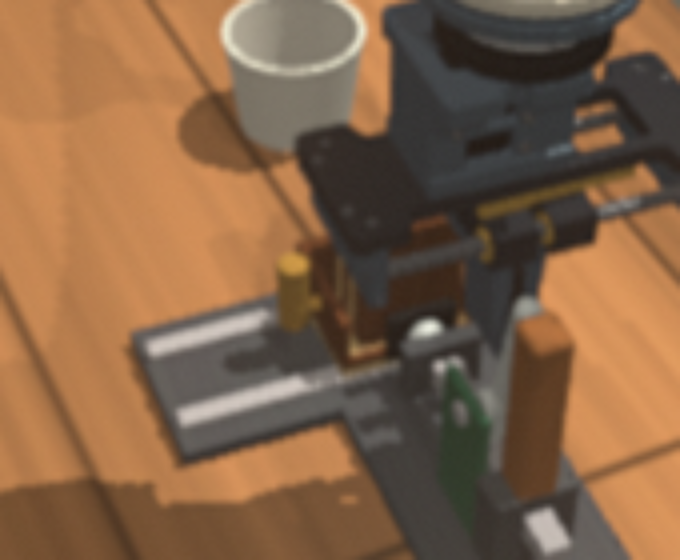

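The trigger's stop is at about y = -0.0436 and the tray is home (same stop position as the first push). The jaw ball is at (428,330). I'll pump with logged forces and track the jaw by camera.

```bash
cat >>cam.py <<'E'
def squeeze(ys,fmax,f0,slp=.06):
    L=[]
    for y in ys:
        c=ctrl.move_l(pw(0,y,.139),vel=.05,contact_N=9); ctrl.sleep(slp)
        f=fy()-f0; L.append((round(pl()[1]*1e3,1),round(f,1)))
        if c or f>fmax: break
    return L
def release(): ctrl.move_l(pw(0,-.017,.139),vel=.12); ctrl.sleep(.15); return fy()
def look(n):
    a=ctrl.read_camera("side");cv2.imwrite(f"pics/{n}.png",a)
    for k in("pad","jaw"): print(k,[(np.round(d["bbox"],1).tolist(),round(d["score"],2)) for d in ctrl.find_in("side",k)[:2]])
E
python3 - <<'E'
from cam import *
f0=release();look("p1")
for k in(2,3):
    print(k,squeeze(np.arange(-.0225,-.0429,-.0025),13,f0),ctrl.read_t())
    f0=release();print(round(f0,2));look(f"p{k}")
print(ctrl.read_t())
P_=[cv2.resize(cv2.imread(f"pics/{n}.png")[205:275,300:390],(400,311),interpolation=2) for n in("side0","p1","p2","p3")]
cv2.imwrite("pics/pump.png",np.vstack([np.hstack(P_[:2]),np.hstack(P_[2:])])[:600])
E
```

```text
pad [([343.4, 241.1, 24.0, 16.2], 0.57)]
jaw [([358.9, 267.9, 45.4, 66.0], 0.68)]
2 [(np.float64(-22.7), 2.2), (np.float64(-24.9), 3.3), (np.float64(-27.4), 3.5), (np.float64(-29.9), 3.9), (np.float64(-32.4), 3.8), (np.float64(-34.9), 4.1), (np.float64(-37.1), 5.4), (np.float64(-39.4), 7.4), (np.float64(-41.9), 8.0)] 25.4333
-0.32
pad [([342.8, 240.1, 19.5, 17.0], 0.52)]
jaw [([356.0, 265.8, 40.8, 68.3], 0.67)]
3 [(np.float64(-22.6), 2.3), (np.float64(-24.9), 3.5), (np.float64(-27.4), 3.7), (np.float64(-29.9), 3.4), (np.float64(-32.4), 3.7), (np.float64(-34.9), 4.0), (np.float64(-37.0), 6.8), (np.float64(-39.4), 8.4), (np.float64(-41.8), 8.7)] 28.875
0.37
pad []
jaw [([353.8, 263.4, 38.2, 64.4], 0.87)]
29.5333
```

View pics/pump.png

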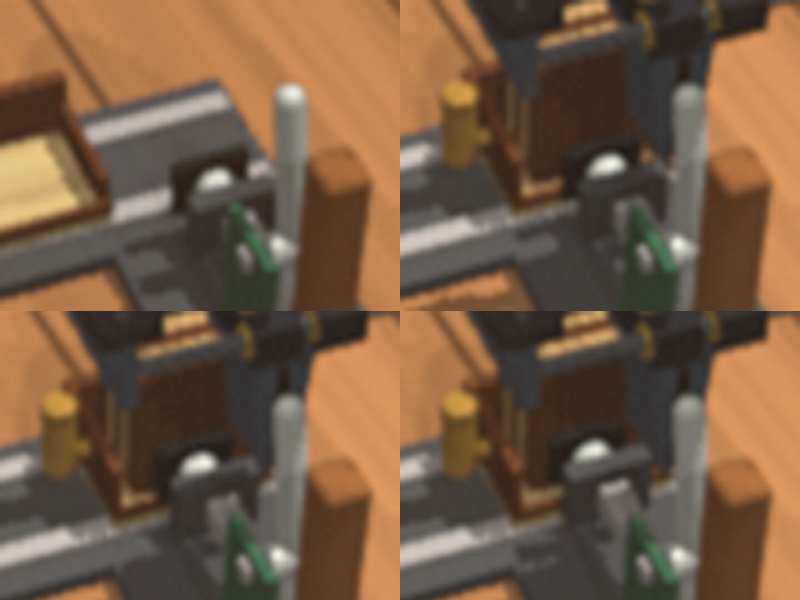

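```bash
python3 - <<'E'
from cam import *
# pad top -x corner and jaw-head front top -x corner rows (panel px), solve press y
for n,(u,v) in {"0":(172,168),"1":(563,153),"2":(157,448),"3":(553,441)}.items():
    px=np.array([(u%400)/400*90+300,(v%311)/311*70+205])
    r=least_squares(lambda q:proj("side",pw(q[0],q[1],.062))[0]-px,[-.02,.03]);print(n,r.x.round(4))
f0=release()
for k in(4,5):
    print(k,[(float(a),b) for a,b in squeeze([-.0225,-.0275,-.0325,-.035,-.037,-.039,-.041,-.0428],14,f0)],ctrl.read_t())
    f0=release();print(round(f0,2));look(f"p{k}")
P_=[cv2.resize(cv2.imread(f"pics/{n}.png")[205:275,300:390],(400,311),interpolation=2) for n in("p4","p5")]
cv2.imwrite("pics/pump2.png",np.hstack(P_))
E
```

```text
0 [-0.0217  0.0268]
1 [-0.0218  0.0377]
2 [-0.0204  0.0489]
3 [-0.0204  0.0541]
4 [(-22.5, 3.1), (-27.4, 3.1), (-32.3, 4.9), (-34.5, 5.5), (-36.2, 8.1), (-37.7, 11.2), (-39.4, 14.8)] 32.1
-0.08
pad [([352.9, 259.8, 39.4, 65.7], 0.67), ([339.0, 236.9, 20.2, 15.1], 0.63)]
jaw [([353.9, 262.8, 44.3, 66.1], 0.91)]
5 [(-22.7, 0.7), (-27.6, 2.3), (-32.3, 4.5), (-34.6, 6.6), (-36.2, 9.9), (-37.8, 12.6), (-39.4, 15.6)] 34.9167
-0.09
pad [([340.8, 235.7, 18.8, 14.0], 0.61)]
jaw [([354.9, 261.9, 42.0, 63.5], 0.89)]
```

View pics/pump2.png

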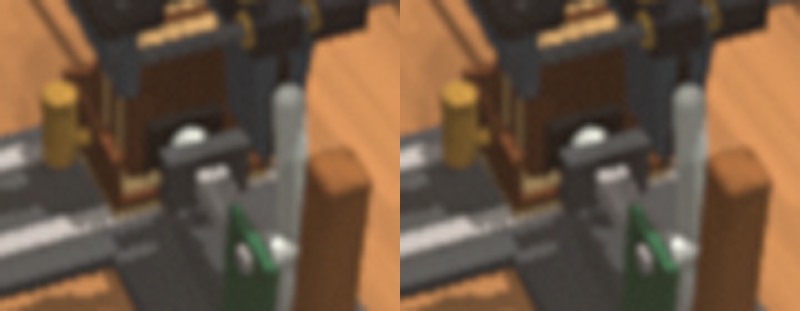

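Strokes 4 and 5 show clear extra trigger force (about +6.5 N over the free strokes at -39.4), so the pad is pressing. I'll do the final squeeze and hold, measuring head displacement at sub-pixel level.

```bash
cat >meas.py <<'E'
from cam import *
J=(proj("side",pw(0,.051,.06))-proj("side",pw(0,.041,.06)))[0]/10
def adv(a,b):
    U=lambda n,x0,x1,y0,y1:cv2.resize(cv2.imread(f"pics/{n}.png")[y0:y1,x0:x1],None,fx=8,fy=8,interpolation=cv2.INTER_CUBIC)
    t=U(a,336,357,232,247);s=U(b,322,371,214,265)
    m=cv2.matchTemplate(s,t,cv2.TM_CCOEFF_NORMED);_,v,_,l=cv2.minMaxLoc(m)
    d=np.array([l[0]/8-14,l[1]/8-18]);return d.round(2),round(float(d@J/(J@J)),2),round(v,3)
E
python3 - <<'E'
from meas import *
print("px/mm",J)
for n in("p1","p2","p3","p4"): print(n,adv("p5",n))
f0=fy()
print([(float(a),b) for a,b in squeeze([-.0225,-.0275,-.0325,-.035,-.037,-.039,-.0405],13.5,f0)])
for i in range(3):
    ctrl.sleep(.4);print(pl()[1],fy()-f0)
look("h1");print(adv("p5","h1"),ctrl.read_t())
E
```

```text
px/mm [-0.18005256 -0.30238976]
p1 (array([3.88, 6.38]), -21.2, 0.841)
p2 (array([2.12, 3.62]), -11.94, 0.906)
p3 (array([0.5 , 0.75]), -2.56, 0.98)
p4 (array([0., 0.]), 0.0, 0.999)
[(-22.7, 0.8), (-27.6, 1.1), (-32.3, 4.7), (-34.6, 5.6), (-36.2, 8.5), (-37.8, 11.6), (-39.0, 14.3)]
-0.038977734385358884 13.606088528640129
-0.03895646662503719 14.268682935244733
-0.0389601481893349 14.065054615135619
pad []
jaw [([345.9, 254.4, 26.0, 47.0], 0.86)]
(array([-0.5 , -0.75]), 2.56, 0.849) 39.0833
```

```bash
python3 - <<'E'
from meas import *
from itertools import product
def adv2(a,b,w):
    x0,x1,y0,y1=w
    g=lambda n:cv2.resize(cv2.cvtColor(cv2.imread(f"pics/{n}.png"),6)[200:280,300:390],None,fx=4,fy=4,interpolation=2).astype(np.float32)
    A_=g(a);B=g(b);t=A_[(y0-200)*4:(y1-200)*4,(x0-300)*4:(x1-300)*4]
    M=np.float32([[1,0,(x0-300)*4],[0,1,(y0-200)*4]]);b0=M[:,2].copy()
    try: v,M=cv2.findTransformECC(t,B,M,cv2.MOTION_TRANSLATION,(3,200,1e-6),None,3)
    except cv2.error: return "x"
    d=(M[:,2]-b0)/4;return (d.round(2).tolist(),round(float(d@J/(J@J)),2),round(v,2))
for w in((336,357,232,247),(336,350,234,253),(337,356,234,243),(340,352,240,252)):
    print(w,"p2-p3",adv2("p2","p3",w),"p3-p5",adv2("p3","p5",w),"p5-h1",adv2("p5","h1",w),"p3-h1",adv2("p3","h1",w))
E
```

```text
(336, 357, 232, 247) p2-p3 ([-1.600000023841858, -2.8499999046325684], 9.29, 0.97) p3-p5 ([-0.5400000214576721, -0.7400000095367432], 2.6, 0.98) p5-h1 ([-0.44999998807907104, -0.7400000095367432], 2.48, 0.85) p3-h1 ([-1.0, -1.4800000190734863], 5.08, 0.79)
(336, 350, 234, 253) p2-p3 ([-1.649999976158142, -2.8499999046325684], 9.36, 0.95) p3-p5 ([-0.6100000143051147, -0.7400000095367432], 2.68, 0.99) p5-h1 ([-0.6000000238418579, -0.6800000071525574], 2.52, 0.81) p3-h1 ([-1.2899999618530273, -1.3300000429153442], 5.11, 0.76)
(337, 356, 234, 243) p2-p3 x p3-p5 ([-0.5699999928474426, -0.75], 2.67, 1.0) p5-h1 ([-0.27000001072883606, -0.8399999737739563], 2.43, 0.82) p3-h1 ([-0.8100000023841858, -1.4500000476837158], 4.72, 0.83)
(340, 352, 240, 252) p2-p3 ([-1.2999999523162842, -3.4800000190734863], 10.38, 0.95) p3-p5 ([-0.5400000214576721, -0.75], 2.63, 0.98) p5-h1 ([-0.6299999952316284, -1.059999942779541], 3.49, 0.91) p3-h1 ([-1.1699999570846558, -1.9199999570846558], 6.39, 0.94)
```

Two independent estimates put the pad at about 5.5–7 mm: 5.5–6.5 mm from head motion past the 3 mm recoil point, and about 7 mm from trigger force. I'll add a slight nudge to centre it and hand in.

```bash
python3 - <<'E'
from meas import *
ctrl.move_l(pw(0,-.0412,.139),vel=.02,contact_N=4);ctrl.sleep(.5)
print(pl()[1],fy());look("h2");print(adv("p5","h2"),adv("h1","h2"),ctrl.read_t())
print(ctrl.sign_off())
E
```

```text
-0.039492285416937514 15.077248360120462
pad [([334.6, 334.1, 34.5, 52.9], 0.68), ([339.9, 237.6, 20.9, 15.9], 0.55)]
jaw [([347.9, 253.8, 29.9, 48.4], 0.87)]
(array([-0.5 , -0.75]), 2.56, 0.837) (array([ 0.  , -0.12]), 0.31, 0.996) 39.9833
the job is handed in; nothing more can be done
None
```

I handed the job in at about 40 s of the 72 s allowed, and `sign_off()` returned no verdict. The block stands in the tray and the tray is slid home. The trigger is still held squeezed at about 15 N, with the pad pushed in an estimated 6–7 mm; that figure comes from trigger force and camera measurements, since the pad has no direct reading.

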